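# Sort used assay ware into the flap boxes

## Task

Clear the bench: slide the well plate into the box with the wide slot and both round pots, one behind the other, into the box with the narrow slot, each far enough in that the sprung flap drops shut behind it. Feel for the back wall and do not ram it (30 N at most), keep all ware upright, and leave the bottle, rack and beaker where they are.

Things in the scene. Friction and masses are not known exactly. Their poses are not given: they have to be found in the camera images.
- plate: White deep-well plate with a grid of 24 round grey wells, 128 mm (its x) by 86 mm (its y) by 27 mm high, about 160 g (varies), solid sides. It is too wide to be gripped; it enters the wide slot end first (its x along the slot, either end). Origin: centre of its underside, z up.
- pot_a: Round low sample pot, clear base with white lid, 60 mm diameter, 28 mm high, about 90 g (varies). Origin: centre of its underside, z up.
- pot_b: Round low sample pot, clear base with white lid, 60 mm diameter, 28 mm high, about 90 g (varies). Origin: centre of its underside, z up. Same as the other pot; either may go in first.
- wide_box: White box fixed to the bench, 150 mm high, clear roof and lower sides, for plates (on the robot's left). Slot in its upright front face 96 mm wide, 42 mm high; inside equally wide, 146 mm deep from face to rigid back wall, floor = bench; side walls 10 mm. Origin: on the bench, middle of the slot, in the face. x points inward, z up.
- wide_box_slot (a point): Middle of the slot opening, in the face, 21 mm up; axes as the box. Beside it two steel lead-in wings, 16 mm high, stand 25 mm out and flare 15 mm wider each side. The tall upright face above stops an upright gripper before its fingertips get in: lean the tool. A plate touching the back wall has its rear edge 18 mm inside the face.
- narrow_box: White box fixed to the bench, 150 mm high, clear roof and lower sides, for pots (on the robot's right). Slot in its upright front face 68 mm wide, 42 mm high; inside equally wide, 138 mm deep from face to rigid back wall, floor = bench; side walls 10 mm. Origin: on the bench, middle of the slot, in the face. x points inward, z up.
- narrow_box_slot (a point): Middle of the slot opening, in the face, 21 mm up; axes as the box. Beside it two steel lead-in wings, 16 mm high, stand 25 mm out and flare 15 mm wider each side. The tall upright face above stops an upright gripper before its fingertips get in: lean the tool. The second of two pots in a row touching the back wall has its rear edge 18 mm inside the face.
- wide_flap (a joint): Sprung steel flap in the wide slot: 0 = hanging shut, up to 1.45 swung inward. Hinged at the slot's top (in the face, 40 mm up), lower edge 24 mm over the bench, 3 mm thick. Ware pushes it open (under 2 N) and it rides on top; it falls shut once the ware's rear edge is 13 mm inside the face and the fingers are out.
- narrow_flap (a joint): Sprung steel flap in the narrow slot: 0 = hanging shut, up to 1.45 swung inward. Hinged at the slot's top (in the face, 40 mm up), lower edge 24 mm over the bench, 3 mm thick. Ware pushes it open (under 2 N) and it rides on top; it falls shut once the ware's rear edge is 13 mm inside the face and the fingers are out.
- bottle: Bystander: white bottle, 60 mm diameter, 125 mm high, standing on the far side. Origin: centre of its underside.
- rack: Bystander: grey tube rack, 80 x 125 x 64 mm high, on the far side. Origin: centre of its underside.
- beaker: Bystander: glass beaker, 68 mm diameter, 80 mm high, on the far side. Origin: centre of its underside.

How it is judged (in metres and radians):
At the end, for the whole second after the job is handed in: The well plate lies flat wholly inside the wide-slot box and both pots stand upright wholly inside the narrow-slot box, rear edges at least 10 mm inside the front face; both flaps hang shut (within 0.1 rad) and everything is at rest (x of plate in the frame of wide_box between 0.074 and 0.087 m and y of plate in the frame of wide_box between -0.02 and 0.02 m and angle between each of plate, pot_a, pot_b's own z axis and vertical below 0.1 rad and linear speed of each of plate, pot_a, pot_b below 0.02 m/s and x of pot_a in the frame of narrow_box between 0.04 and 0.113 m and y of pot_a in the frame of narrow_box between -0.02 and 0.02 m and x of pot_b in the frame of narrow_box between 0.04 and 0.113 m and y of pot_b in the frame of narrow_box between -0.02 and 0.02 m and value of joint each of wide_flap, narrow_flap below 0.1 rad); the robot touches nothing.
It fails at once if the plate or a pot is tipped by more than 25 degrees (angle between any of plate, pot_a, pot_b's own z axis and vertical above 0.436 rad).
It fails at once if the plate or a pot is pressed against a box with more than 30 N (contact force between any of plate, pot_a, pot_b and wide_box above 30 N or contact force between any of plate, pot_a, pot_b and narrow_box above 30 N).
It fails at once if the bottle, the rack or the beaker is moved by more than 30 mm (distance of any of bottle, rack, beaker from where it was at the start of the episode above 0.03 m).
It also fails if it takes over 72 s, if anything falls off the work surface, if the arm or the gripper's body presses on something with over 40 N, if the wrist force passes 120 N, or if a joint passes its speed limit or range.

## Robot

A 7-joint arm with a two-finger parallel gripper is mounted at the origin on the work surface. World frame = base frame: x ahead of the robot, y to its left, z up, the work surface at z = 0. Lengths are in mm, angles in rad, forces in N, time in s.
With the tool pointing down it reaches from about 425 to 875 mm from the base axis. Payload 4.7 kg.
Tool frame: the origin (TCP) lies between the finger pads; the fingertips stand 19 mm ahead of it and the grasp point (between the pads) is the TCP; z points along the fingers, y is the line along which they close (so a half turn about z gives the same grasp; the last joint's range is limited). The gripper opens to 87 mm and grips with 3 to 60 N. Pads are 19 mm wide; open, the fingers measure 117 mm over their backs; the gripper's body (75 mm by 190 mm) begins 51 mm behind the grasp point.
Start: joints at [1.252, 0.321, -0.07, 1.45, 0.023, 1.371, -0.057], TCP at [212.33, -614.361, 241.587] pointing down, gripper open.
Joint ranges: [-2.86, 2.86], [-0.3, 2.09], [-1.38, 1.24], [0.06, 2.45], [-1.56, 4.7], [0.09, 2.05], [-2.69, 2.69]. Speed limits (rad/s): [2.57, 2.57, 3.14, 3.14, 3.14, 3.14, 3.14].

## Interface

Orientations are given as a rotation vector (axis times angle).
In Python, from rig import manip gives the robot as it stands.
- The arm moves only by the tool carry_out, never from a script. Its argument "targets" is a list of rows, each a list of 3 entries, a list of its own where there are three numbers: the turn, a rotation vector about the world's x, y, z in rad, then the shift along the world's x, y, z in mm, then the finger opening in mm, from 0 to 87. A call has exactly 8 rows; each row shifts and turns the commanded pose from where the row before left it; what a row does not reach is not made up. A row lasts 1/12 s, in which the tool goes at most 41.7 mm and 7.16 degrees, less where a joint would pass 70% of its speed; a pose out of reach is approached as far as the arm can. A call with a gripper value outside its range is refused whole. The fingers move at their own pace and stop on an object; "newtons" is the grip in N (left out, the last holds). Time passes only in rows, so rows that do not move let the fingers close, or fill a call up. It gives the time, the measured TCP pose, the force, the opening and the grip force at its end, in the units of the state.
- manip.get_obs(): the state, without advancing time (a new reading comes with each control period).
- manip.snapshot(name): name is "scene" or "side" or "wrist"; returns the picture (384x512x3 uint8, red, green, blue); there is no depth.
- manip.get_calibration(name): a dict with "fx", "fy", "cx", "cy" (pixels), "position" and "orientation" of the camera in the world; the wrist camera has in their place "tool_from_camera" (4x4, takes a point from camera to tool coordinates, whose origin is the TCP and whose axes are the flange's). Camera axes: x right, y up, looking along -z (the intrinsics and any distortion apply to the point x, -y, -z); pixel columns grow to the right and rows downward; lengths in mm; the calibration is good to about 2 mm. A picture is of the moment at which its call begins: read the wrist's pose just before it. get_calibration takes no time and is no camera call.
- manip.close_job(): hands the job in; it is judged then, once.
The state is a dict: "clock": time; "joint_pos": joint angles; "qd": joint speeds; "effort": joint torques, N m; "ee_pos": TCP position; "ee_rot": TCP orientation; "ft_force": force on the tool from outside, world axes, zero at the start; "wrist_torque": the same for the moment, N m; "width": finger opening in mm; "finger_force": force on a finger pad.
Only numpy, scipy, OpenCV 4.12 (cv2) and the standard library are available. Lean on these libraries where they do the work, as an engineer would, in place of code of your own. Each camera call takes 0.05 s, during which the arm holds its last target. There are 200 camera calls.

## Working session

There is one attempt and no reset: what is moved stays moved. The work goes in short steps, Python scripts to look and compute and a tool call to move; the robot and the scene stay as the last step left them, time stands still between calls to the robot, and variables do not carry over. Pictures are saved under pics/ and viewed, at most 10 in all, crops included, and the job is handed in when it is done.

Besides the shell and the picture viewer there is one more tool, called after "Request:" as name([rows], argument=value, ...), one row to a line, values as JSON. carry_out: Moves the arm, as the interface text tells. Its arguments: {"type":"object","properties":{"targets":{"type":"array"},"newtons":{"type":"number"}},"required":["targets"]}

```bash
mkdir -p pics; ls
python3 - <<'E'
from rig import manip
import cv2,numpy as np
o=manip.get_obs(); print({k:np.round(o[k],3) for k in('clock','ee_pos','ee_rot','ft_force','width')})
a=manip.snapshot("scene");b=manip.snapshot("side")
for n in("scene","side"):print(manip.get_calibration(n))
print(manip.get_calibration("wrist"))
cv2.imwrite("pics/scene0.png",a[:,:,::-1]);cv2.imwrite("pics/side0.png",b[:,:,::-1])
E
```

```text
pics
{'clock': np.float64(0.0), 'ee_pos': array([ 212.122, -613.862,  240.457]), 'ee_rot': array([-3.096e+00, -5.200e-01,  1.000e-03]), 'ft_force': array([-0.541, -0.7  ,  0.413]), 'width': np.float64(87.054)}
{'fx': 364.5259187189723, 'fy': 364.5259187189723, 'cx': 256.7462630700119, 'cy': 189.5501404310993, 'position': array([1160.41157812,  -52.21808523,  744.28494989]), 'orientation': array([0.53199314, 0.47305786, 1.39637967])}
{'fx': 481.69097764451726, 'fy': 481.69097764451726, 'cx': 246.75687393040525, 'cy': 195.5818541537191, 'position': array([ 366.11477451, -816.0886969 ,  968.09378613]), 'orientation': array([ 0.75824067, -0.13040904, -0.27317166])}
{'fx': 289.7105143441993, 'fy': 289.7105143441993, 'cx': 257.07765021574926, 'cy': 192.2679596885764, 'tool_from_camera': array([[-2.56786699e-04,  9.67317043e-01,  2.53569856e-01,
         6.93594055e+01],
       [ 9.99999879e-01,  3.54510363e-04, -3.39698295e-04,
        -6.54601784e-01],
       [-4.18489092e-04,  2.53569738e-01, -9.67317018e-01,
        -1.43018882e+02],
       [ 0.00000000e+00,  0.00000000e+00,  0.00000000e+00,
         1.00000000e+00]])}
```

View pics/scene0.png

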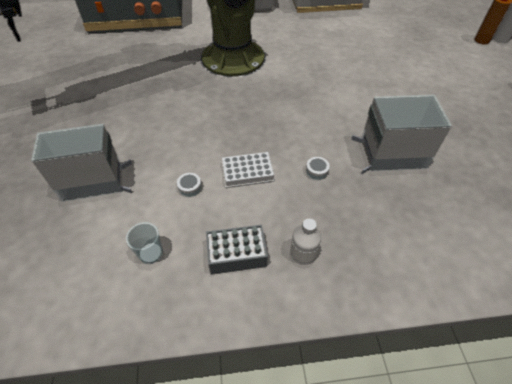

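View pics/side0.png

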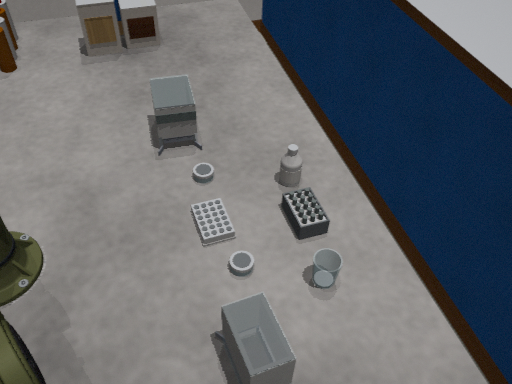

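The scene picture shows the narrow box at left (80,160), a pot at (189,184), the plate at (248,168), a pot at (318,168) and the wide box at right (405,130). The bottle, rack and beaker are in the lower part. The side picture shows the same layout, with the wide box at (175,110) and the narrow box at (255,340).

```bash
cat > h.py <<'E'
import numpy as np,cv2
from scipy.spatial.transform import Rotation as R
from rig import manip
def cam(name,obs=None):
    c=manip.get_calibration(name)
    if name=="wrist":
        T=c["tool_from_camera"];Rt=R.from_rotvec(obs["ee_rot"]).as_matrix()
        return c,Rt@T[:3,:3],Rt@T[:3,3]+obs["ee_pos"]
    return c,R.from_rotvec(c["orientation"]).as_matrix(),np.array(c["position"])
def ray(C,u,v):
    c,M,p=C; d=M@np.array([(u-c["cx"])/c["fx"],-(v-c["cy"])/c["fy"],-1.]); return p,d/np.linalg.norm(d)
def onz(C,u,v,z):
    p,d=ray(C,u,v); return p+d*(z-p[2])/d[2]
def tri(r1,r2):
    A=np.zeros((3,3));b=np.zeros(3)
    for p,d in(r1,r2):
        P=np.eye(3)-np.outer(d,d);A+=P;b+=P@p
    x=np.linalg.solve(A,b); return x,[float(np.linalg.norm((np.eye(3)-np.outer(d,d))@(x-p))) for p,d in(r1,r2)]
def proj(C,X):
    c,M,p=C;q=M.T@(np.asarray(X,float)-p);return np.array([c["cx"]+c["fx"]*q[0]/-q[2],c["cy"]-c["fy"]*q[1]/-q[2]])
E
python3 - <<'E'
from h import *
S=cam("scene");D=cam("side")
for n,a,b in[("potR",(189,182),(241,261)),("potL",(318,166),(203,170)),("plate",(247,167),(213,220)),("rack",(237,240),(305,208)),("bottle top",(310,223),(293,150)),("beaker",(145,238),(326,268))]:
    x,e=tri(ray(S,*a),ray(D,*b));print(n,x.round(),np.round(e,1),onz(S,*a,28).round())
print("wings wide",onz(S,361,138,16),onz(S,368,171,16),onz(D,163,152,16),onz(D,200,147,16))
print("wings narrow",onz(S,131,162,16),onz(S,131,191,16))
for l in[("scene",(340,80,460,190)),("scene",(20,110,150,210)),("side",(140,60,215,160)),("side",(205,280,310,384))]:
    pass
E
python3 - <<'E'
import cv2,numpy as np
s=cv2.imread("pics/scene0.png");d=cv2.imread("pics/side0.png")
f=lambda i,x,y:cv2.resize(i[y:y+100,x:x+133],(400,300),interpolation=cv2.INTER_CUBIC)
cv2.imwrite("pics/c1.png",np.vstack([np.hstack([f(s,335,85),f(s,20,110)]),np.hstack([f(d,110,65),f(d,190,280)])]))
E
```

```text
potR [ 570. -155.   24.] [0.8 0.8] [ 573. -154.   28.]
potL [556. 181.  24.] [0.2 0.2] [559. 180.  28.]
plate [537.  -6.  21.] [2.6 2.6] [540.  -4.  28.]
rack [769. -53.  50.] [5.7 5.7] [752. -48.  28.]
bottle top [787.  97. 120.] [4.8 4.8] [728. 123.  28.]
beaker [ 743. -248.   56.] [4.4 4.4] [ 723. -253.   28.]
wings wide [460.63968508 326.75994108  16.        ] [581.30262591 309.52023201  16.        ] [460.97998011 298.26051757  16.        ] [572.53724086 290.89787961  16.        ]
wings narrow [ 475.70745475 -309.11553828   16.        ] [ 574.60429322 -300.38457894   16.        ]
```

View pics/c1.png

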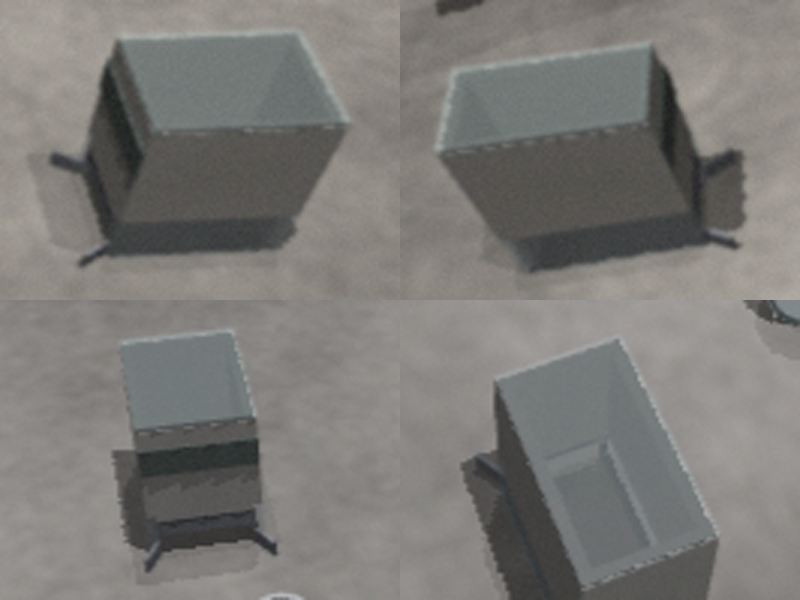

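The crops show the steel lead-in wings and both slot faces pointing towards the middle of the bench. I'll now take closer wrist views.

Request:
carry_out([
  [[0,0,0.078],[22,26,-2],87],
  [[0,0,0.078],[22,26,-2],87],
  [[0,0,0.078],[22,26,-2],87],
  [[0,0,0.078],[22,26,-2],87],
  [[0,0,0.078],[22,26,-2],87],
  [[0,0,0.078],[22,26,-2],87],
  [[0,0,0.078],[22,26,-2],87],
  [[0,0,0.078],[22,26,-2],87],
])

```text
clock: 0.77
ee_pos: [389.0, -404.7, 225.2]
ee_rot: [-2.786, -1.451, 0.0]
ft_force: [-0.2, -0.2, -0.6]
width: 87.3
finger_force: 0.0
```

Request:
carry_out([
  [[0,0,0.078],[22,26,-2],87],
  [[0,0,0.078],[22,26,-2],87],
  [[0,0,0.078],[22,26,-2],87],
  [[0,0,0.078],[22,26,-2],87],
  [[0,0,0.078],[22,26,-2],87],
  [[0,0,0.078],[22,26,-2],87],
  [[0,0,0.078],[22,26,-2],87],
  [[0,0,0.078],[22,26,-2],87],
])

```text
clock: 1.43
ee_pos: [564.9, -197.0, 209.2]
ee_rot: [-2.206, -2.236, 0.001]
ft_force: [-0.7, -0.5, 0.3]
width: 87.1
finger_force: 0.0
```

Request:
carry_out([
  [[0,0,0],[0,0,0],87],
  [[0,0,0],[0,0,0],87],
  [[0,0,0],[0,0,0],87],
  [[0,0,0],[0,0,0],87],
  [[0,0,0],[0,0,0],87],
  [[0,0,0],[0,0,0],87],
  [[0,0,0],[0,0,0],87],
  [[0,0,0],[0,0,0],87],
])

```text
clock: 2.1
ee_pos: [564.1, -198.9, 209.7]
ee_rot: [2.211, 2.231, -0.0]
ft_force: [0.4, 0.6, -0.1]
width: 87.0
finger_force: 0.0
```

```bash
cat > look.py <<'E'
import sys,pickle
from h import *
o=manip.get_obs();im=manip.snapshot("wrist")
n=sys.argv[1];cv2.imwrite(f"pics/{n}.png",cv2.resize(im[:,:,::-1],(800,600),interpolation=cv2.INTER_CUBIC));pickle.dump((o,im),open(n+".pkl","wb"))
print({k:np.round(o[k],3) for k in('clock','joint_pos','ee_pos','ee_rot','ft_force')},R.from_rotvec(o["ee_rot"]).as_matrix().round(3))
E
python3 look.py w1
```

```text
{'clock': np.float64(2.1), 'joint_pos': array([ 0.742,  0.27 , -0.531,  1.615,  0.141,  1.295,  0.197]), 'ee_pos': array([ 564.078, -198.928,  209.707]), 'ee_rot': array([ 2.211,  2.231, -0.   ]), 'ft_force': array([ 0.444,  0.571, -0.14 ])} [[-0.009  1.     0.   ]
 [ 1.     0.009 -0.   ]
 [-0.     0.    -1.   ]]
```

View pics/w1.png

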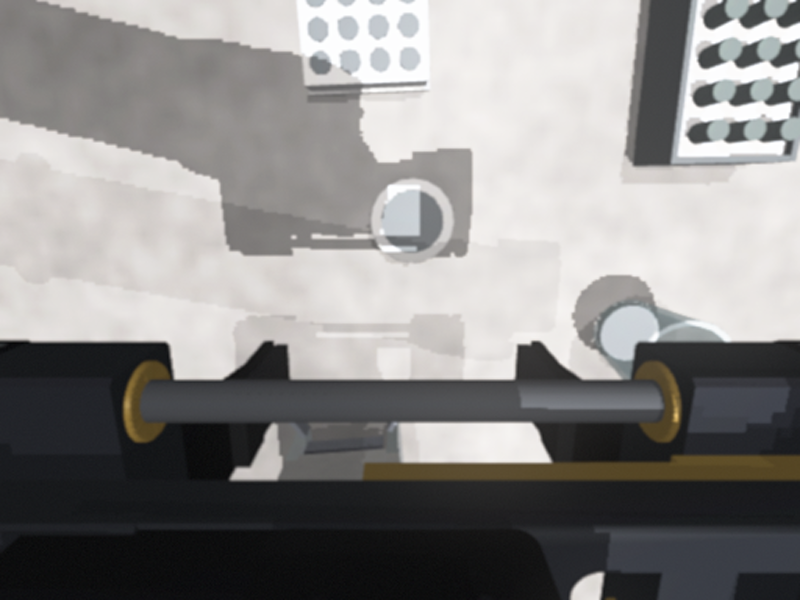

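The wrist view shows a pot lid centred at (412,220) in the 800-wide picture, with the plate edge above it. The gripper hides the near half of the frame. I'll look next at the left side.

Request:
carry_out([
  [[0,0,0],[-3,40,0],87],
  [[0,0,0],[-3,40,0],87],
  [[0,0,0],[-3,40,0],87],
  [[0,0,0],[-3,40,0],87],
  [[0,0,0],[-3,40,0],87],
  [[0,0,0],[-3,40,0],87],
  [[0,0,0],[-3,40,0],87],
  [[0,0,0],[-3,30,0],87],
])

```text
clock: 2.82
ee_pos: [539.5, 115.6, 210.1]
ee_rot: [-2.207, -2.236, -0.002]
ft_force: [0.9, 0.4, 1.0]
width: 87.1
finger_force: 0.0
```

```bash
python3 look.py w2
```

```text
{'clock': np.float64(2.817), 'joint_pos': array([ 0.401,  0.193, -0.735,  1.721,  0.134,  1.278, -0.351]), 'ee_pos': array([539.513, 115.624, 210.107]), 'ee_rot': array([-2.207e+00, -2.236e+00, -2.000e-03]), 'ft_force': array([0.901, 0.421, 1.042])} [[-0.013  1.     0.001]
 [ 1.     0.013  0.001]
 [ 0.001  0.001 -1.   ]]
```

Request:
carry_out([
  [[0,0,0],[0,14,0],87],
  [[0,0,0],[0,14,0],87],
  [[0,0,0],[0,14,0],87],
  [[0,0,0],[0,14,0],87],
  [[0,0,0],[0,14,0],87],
  [[0,0,0],[0,14,0],87],
  [[0,0,0],[0,14,0],87],
  [[0,0,0],[0,0,0],87],
])

```text
clock: 3.53
ee_pos: [539.6, 212.8, 209.8]
ee_rot: [-2.205, -2.236, -0.003]
ft_force: [0.6, 0.1, -0.2]
width: 87.0
finger_force: 0.0
```

```bash
python3 look.py w3
python3 - <<'E'
import cv2,numpy as np
a=cv2.imread("pics/w2.png");b=cv2.imread("pics/w3.png")
cv2.imwrite("pics/w23.png",np.vstack([a[:300],b[:300]]))
E
```

```text
{'clock': np.float64(3.533), 'joint_pos': array([ 0.244,  0.273, -0.779,  1.653,  0.196,  1.296, -0.556]), 'ee_pos': array([539.594, 212.835, 209.825]), 'ee_rot': array([-2.205, -2.236, -0.003]), 'ft_force': array([ 0.559,  0.106, -0.239])} [[-0.014  1.     0.   ]
 [ 1.     0.014  0.002]
 [ 0.002  0.    -1.   ]]
```

View pics/w23.png

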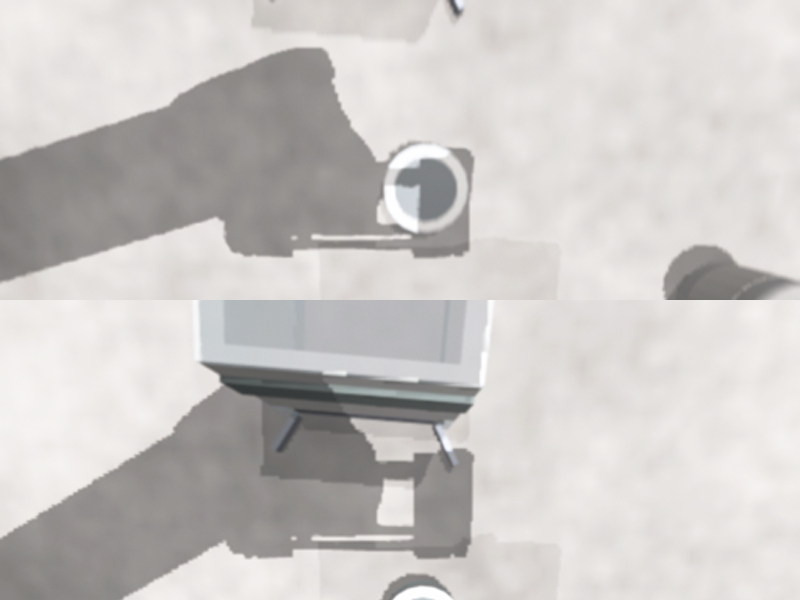

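Top half: pot lid at (426,188). Bottom half: the wide box seen from above, with wing tips at (279,149) and (456,165) of that view and its top front edge from (201,61) to (482,88). I'll look at the narrow box next, from above it.

Request:
carry_out([
  [[0,0,0],[-1,-40,0],87],
  [[0,0,0],[-1,-40,0],87],
  [[0,0,0],[-1,-40,0],87],
  [[0,0,0],[-1,-40,0],87],
  [[0,0,0],[-1,-40,0],87],
  [[0,0,0],[-1,-40,0],87],
  [[0,0,0],[-1,-40,0],87],
  [[0,0,0],[-1,-40,0],87],
])

```text
clock: 4.25
ee_pos: [531.3, -114.1, 210.0]
ee_rot: [2.212, 2.229, -0.001]
ft_force: [0.4, 0.7, 0.1]
width: 87.0
finger_force: 0.0
```

Request:
carry_out([
  [[0,0,0],[-1,-40,0],87],
  [[0,0,0],[-1,-40,0],87],
  [[0,0,0],[-1,-40,0],87],
  [[0,0,0],[-1,-40,0],87],
  [[0,0,0],[-1,-40,0],87],
  [[0,0,0],[-1,-40,0],87],
  [[0,0,0],[-1,-30,0],87],
  [[0,0,0],[0,0,0],87],
])

```text
clock: 4.92
ee_pos: [520.3, -391.2, 208.5]
ee_rot: [2.223, 2.218, -0.008]
ft_force: [-1.3, -0.3, -0.1]
width: 86.8
finger_force: 0.0
```

```bash
python3 look.py w4
```

```text
{'clock': np.float64(4.917), 'joint_pos': array([ 0.917,  0.367, -0.408,  1.483,  0.153,  1.322,  0.493]), 'ee_pos': array([ 520.32 , -391.184,  208.541]), 'ee_rot': array([ 2.223,  2.218, -0.008]), 'ft_force': array([-1.283, -0.293, -0.072])} [[ 0.003  1.    -0.003]
 [ 1.    -0.003 -0.005]
 [-0.005 -0.003 -1.   ]]
```

View pics/w4.png

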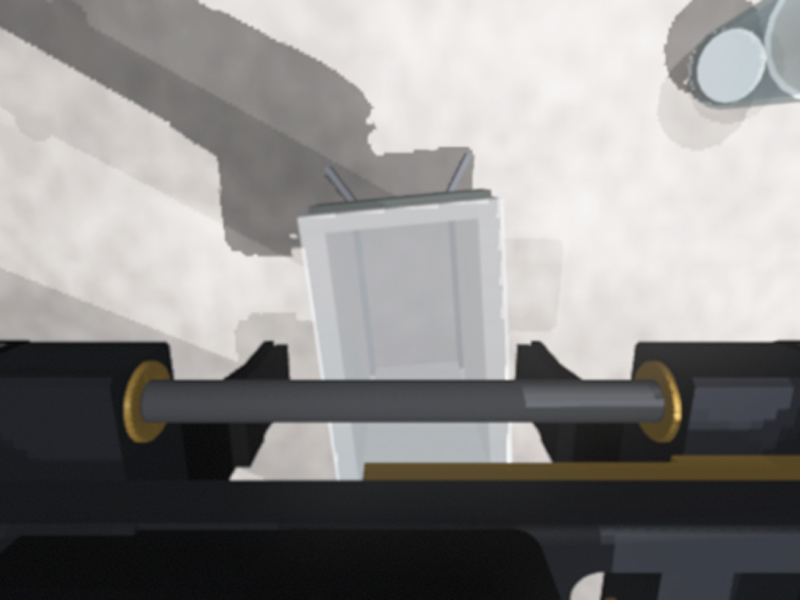

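The narrow box shows its wing tips at (328,170) and (467,152), and its top front edge from (299,219) to (500,197). Now I'll compute the poses.

Run:
```python
from h import *
import pickle
W={n:cam("wrist",pickle.load(open(n+".pkl","rb"))[0]) for n in("w1","w2","w3","w4")}
k=1.5625;f=lambda n,u,v,z:onz(W[n],u/k,v/k,z)
S=cam("scene");D=cam("side")
print("potR",f("w1",412,220,28).round(1),tri(ray(W["w1"],412/k,220/k),ray(D,241,261)))
print("potL",f("w2",426,188,28).round(1),tri(ray(W["w2"],426/k,188/k),ray(D,203,170)))
def box(t1,t2,c1,c2,ex):
    for nm,a,b in(("tips",t1,t2),("top",c1,c2)):
        d=(b-a)[:2];L=np.linalg.norm(d);n=np.array([-d[1],d[0]])/L
        if n[1]*ex<0:n=-n
        m=((a+b)/2)[:2]
        print(nm,"L",L.round(1),"mid",m.round(1),"inward",n.round(3),"face mid",(m+n*25 if nm=="tips" else m).round(1))
print("wide");box(f("w3",279,149,16),f("w3",456,165,16),f("w3",201,61,150),f("w3",482,88,150),1)
print("narrow");box(f("w4",328,170,16),f("w4",467,152,16),f("w4",299,219,150),f("w4",500,197,150),-1)
# top edge heights via scene view
s=lambda x,y,X,Y:(X+x/3.007,Y+y/3)
print("wide top corners tri",tri(ray(W["w3"],201/k,61/k),ray(S,*s(118,38,335,85))),tri(ray(W["w3"],482/k,88/k),ray(S,*s(153,133,335,85))))
print("narrow top corner tri",tri(ray(W["w4"],299/k,219/k),ray(S,*s(252,45,20,110))))
# plate: white mask in the scene view
im=cv2.imread("pics/scene0.png");hsv=cv2.cvtColor(im,cv2.COLOR_BGR2HSV)
for nm,I,C,(x,y,w,h) in(("scene",im,S,(210,140,75,55)),("side",cv2.imread("pics/side0.png"),D,(180,185,65,70))):
    g=cv2.cvtColor(I,cv2.COLOR_BGR2GRAY)[y:y+h,x:x+w]
    t,m=cv2.threshold(g,185,255,cv2.THRESH_BINARY)
    m=cv2.morphologyEx(m,cv2.MORPH_CLOSE,np.ones((7,7),np.uint8))
    c=max(cv2.findContours(m,0,2)[0],key=cv2.contourArea)
    P=np.array([onz(C,p[0][0]+x,p[0][1]+y,27)[:2] for p in c],np.float32)
    print(nm,cv2.minAreaRect(P),cv2.contourArea(c))
```

```text
potR [ 571.2 -155.5   28. ] (array([ 570.85393398, -155.78634145,   23.23141992]), [0.42594685855323616, 0.4259468585531937])
potL [555.9 181.4  28. ] (array([556.26307972, 181.37746809,  23.27844166]), [0.06508373068463953, 0.06508373068493355])
wide
tips L 126.0 mid [514.5 299.6] inward [0.072 0.997] face mid [516.3 324.5]
top L 115.3 mid [513.8 324.9] inward [0.074 0.997] face mid [513.8 324.9]
narrow
tips L 99.2 mid [ 516.9 -308.3] inward [ 0.12  -0.993] face mid [ 519.9 -333.1]
top L 88.2 mid [ 519.1 -332.8] inward [ 0.104 -0.995] face mid [ 519.1 -332.8]
wide top corners tri (array([458.76233757, 328.47003749, 155.33253394]), [0.643551009392458, 0.6435510093924268]) (array([571.14963484, 320.78505294, 152.8567615 ]), [0.7548218784554278, 0.754821878455337])
narrow top corner tri (array([ 475.08873709, -336.89612618,  150.25787206]), [0.5460065436487851, 0.5460065436487247])
scene ((535.022216796875, -3.4695892333984375), (79.234130859375, 123.61831665039062), 2.985095739364624) 1013.0Traceback (most recent call last):
  File "<stdin>", line 26, in <module>
ValueError: max() iterable argument is empty
```

Lengths come out as stated (126, 116, 99 and 88 mm). The wide face is at (515,324.7) with inward direction (.073,.997). The narrow face is at (519.5,-333) with inward direction (.112,-.994). Next I'll grasp the right pot upright.

Request:
carry_out([
  [[0,0,0.016],[8,38,0],87],
  [[0,0,0.016],[8,38,0],87],
  [[0,0,0.016],[8,38,0],87],
  [[0,0,0.016],[8,38,-10],87],
  [[0,0,0.016],[8,38,-20],87],
  [[0,0,0.016],[7,35,-30],87],
  [[0,0,0.016],[0,0,-30],87],
  [[0,0,0],[0,0,0],87],
], newtons=15)

```text
clock: 5.63
ee_pos: [567.4, -156.3, 118.5]
ee_rot: [-2.068, -2.353, 0.005]
ft_force: [-1.5, -0.3, -1.3]
width: 87.2
finger_force: 0.0
```

Request:
carry_out([
  [[0,0,0],[0,0,0],87],
  [[0,0,0],[0,0,0],87],
  [[0,0,0],[0,0,0],87],
  [[0,0,0],[0,0,0],87],
  [[0,0,0],[0,0,0],87],
  [[0,0,0],[0,0,0],87],
  [[0,0,0],[0,0,0],87],
  [[0,0,0],[0,0,0],87],
])

```text
clock: 6.3
ee_pos: [571.3, -161.0, 123.9]
ee_rot: [2.082, 2.352, 0.0]
ft_force: [-0.9, 0.3, 1.3]
width: 87.1
finger_force: 0.0
```

Request:
carry_out([
  [[0,0,0],[0,5,-17],87],
  [[0,0,0],[0,0,-17],87],
  [[0,0,0],[0,0,-17],87],
  [[0,0,0],[0,0,-17],87],
  [[0,0,0],[0,0,-17],87],
  [[0,0,0],[0,0,-10],87],
  [[0,0,0],[0,0,-5],87],
  [[0,0,0],[0,0,0],87],
])

```text
clock: 6.97
ee_pos: [570.5, -155.6, 22.7]
ee_rot: [-2.081, -2.351, 0.001]
ft_force: [-0.2, 0.7, 0.2]
width: 87.5
finger_force: 0.0
```

Request:
carry_out([
  [[0,0,0],[0,0,0],56],
  [[0,0,0],[0,0,0],56],
  [[0,0,0],[0,0,0],56],
  [[0,0,0],[0,0,0],56],
  [[0,0,0],[0,0,0],56],
  [[0,0,0],[0,0,0],56],
  [[0,0,0],[0,0,0],56],
  [[0,0,0],[0,0,0],56],
], newtons=15)

```text
clock: 7.63
ee_pos: [571.3, -156.0, 24.2]
ee_rot: [2.082, 2.352, -0.0]
ft_force: [-2.0, -0.5, 3.7]
width: 59.6
finger_force: 15.0
```

Request:
carry_out([
  [[0,0,0],[0,0,8],56],
  [[0,0,0],[-6,-10,4],56],
  [[0,0,0],[-11,-21,0],56],
  [[0,0,0],[-12,-22,0],56],
  [[0,0,0],[-12,-22,0],56],
  [[0,0,0],[-11,-22,0],56],
  [[0,0,0],[-7,-15,0],56],
  [[0,0,0],[0,0,0],56],
])

```text
clock: 8.3
ee_pos: [508.9, -274.0, 35.7]
ee_rot: [2.09, 2.344, -0.005]
ft_force: [-0.2, -0.7, -1.1]
width: 59.7
finger_force: 15.0
```

Request:
carry_out([
  [[0,0,0],[0,0,0],56],
  [[0,0,0],[0,0,0],56],
  [[0,0,0],[0,0,-4],56],
  [[0,0,0],[0,0,-4],56],
  [[0,0,0],[0,0,-3],56],
  [[0,0,0],[0,0,-1],56],
  [[0,0,0],[0,0,0],56],
  [[0,0,0],[0,0,0],56],
])

```text
clock: 8.97
ee_pos: [512.5, -266.7, 24.0]
ee_rot: [-2.08, -2.354, -0.0]
ft_force: [0.1, 1.1, 4.9]
width: 59.8
finger_force: 15.0
```

Request:
carry_out([
  [[0,0,0],[0,0,0],80],
  [[0,0,0],[0,0,0],80],
  [[0,0,0],[0,0,0],80],
  [[0,0,0],[0,0,0],80],
  [[0,0,0],[0,0,12],80],
  [[0,0,0],[0,0,25],80],
  [[0,0,0],[0,0,30],80],
  [[0,0,0],[0,0,30],80],
])

```text
clock: 9.63
ee_pos: [511.9, -267.6, 122.1]
ee_rot: [-2.081, -2.352, -0.0]
ft_force: [1.6, -0.0, 0.3]
width: 79.7
finger_force: 0.0
```

Request:
carry_out([
  [[-0.109,-0.012,0],[-1,10,4],20],
  [[-0.109,-0.012,0],[-1,10,4],20],
  [[-0.109,-0.012,0],[-1,10,4],20],
  [[-0.109,-0.012,0],[-1,10,0],20],
  [[-0.109,-0.012,0],[-1,10,0],20],
  [[-0.109,-0.012,0],[-1,10,0],20],
  [[-0.109,-0.012,0],[-1,10,0],20],
  [[-0.109,-0.012,0],[-1,0,0],20],
])

```text
clock: 10.3
ee_pos: [506.1, -195.0, 135.1]
ee_rot: [1.574, 1.782, -0.747]
ft_force: [-0.3, -0.9, -0.7]
width: 34.8
finger_force: 0.0
```

```bash
cat > st.py <<'E'
from h import *
o=manip.get_obs();M=R.from_rotvec(o["ee_rot"]).as_matrix()
print({k:np.round(o[k],2) for k in('clock','joint_pos','ee_pos','ft_force','width')},"z",M[:,2].round(3),"y",M[:,1].round(3))
E
python3 st.py
```

```text
{'clock': np.float64(10.3), 'joint_pos': array([ 0.31,  0.27, -0.57,  2.08,  1.09,  1.28, -0.71]), 'ee_pos': array([ 506.09, -194.97,  135.13]), 'ft_force': array([-0.33, -0.87, -0.74]), 'width': np.float64(34.8)} z [ 0.092 -0.767 -0.635] y [ 0.993  0.122 -0.003]
```

Request:
carry_out([
  [[0,0,0],[-2,0,-18],20],
  [[0,0,0],[0,0,-18],20],
  [[0,0,0],[0,0,-18],20],
  [[0,0,0],[0,0,-18],20],
  [[0,0,0],[0,0,-18],20],
  [[0,0,0],[0,0,-14],20],
  [[0,0,0],[0,0,-6],20],
  [[0,0,0],[0,0,0],20],
])

```text
clock: 10.97
ee_pos: [501.8, -197.9, 22.0]
ee_rot: [1.581, 1.788, -0.753]
ft_force: [0.1, -0.2, 0.3]
width: 19.9
finger_force: 0.0
```

```bash
python3 st.py
python3 - <<'E'
import sys
from h import *
im=manip.snapshot("side")
cv2.imwrite("pics/s2.png",cv2.resize(im[180:384,130:402,::-1],(800,600),interpolation=cv2.INTER_CUBIC))
E
```

```text
{'clock': np.float64(10.97), 'joint_pos': array([ 0.26,  0.49, -0.51,  2.11,  1.24,  1.23, -0.95]), 'ee_pos': array([ 501.76, -197.87,   21.97]), 'ft_force': array([ 0.12, -0.16,  0.31]), 'width': np.float64(19.95)} z [ 0.083 -0.764 -0.64 ] y [ 0.993  0.117 -0.011]
```

View pics/s2.png

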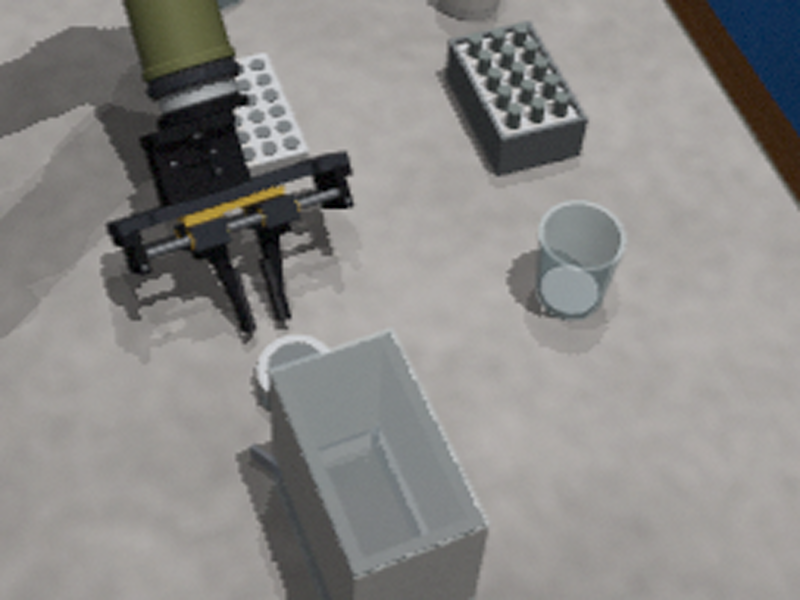

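The fingers stand behind the pot on the box axis and the arm is clear. Pushing the first pot in.

Request:
carry_out([
  [[0,0,0],[3.5,-9,0],20],
  [[0,0,0],[1,-9,0],20],
  [[0,0,0],[1,-9,0],20],
  [[0,0,0],[1,-9,0],20],
  [[0,0,0],[1,-9,0],20],
  [[0,0,0],[1,-9,0],20],
  [[0,0,0],[1,-9,0],20],
  [[0,0,0],[1,-9,0],20],
])

```text
clock: 11.68
ee_pos: [513.0, -270.5, 22.9]
ee_rot: [1.581, 1.787, -0.751]
ft_force: [0.0, 2.1, 0.9]
width: 19.9
finger_force: 1.1
```

```bash
python3 st.py
```

```text
{'clock': np.float64(11.68), 'joint_pos': array([ 0.36,  0.48, -0.45,  2.1 ,  1.32,  1.14, -0.88]), 'ee_pos': array([ 513.01, -270.5 ,   22.89]), 'ft_force': array([0.05, 2.1 , 0.89]), 'width': np.float64(19.89)} z [ 0.085 -0.764 -0.639] y [ 0.993  0.118 -0.009]
```

Request:
carry_out([
  [[0,0,0],[1,-9,0],20],
  [[0,0,0],[1,-9,0],20],
  [[0,0,0],[1,-9,0],20],
  [[0,0,0],[1,-9,0],20],
  [[0,0,0],[1,-9,0],20],
  [[0,0,0],[1,-8,0],20],
  [[0,0,0],[0.5,-6,0],20],
  [[0,0,0],[0.3,-3,0],20],
])

```text
clock: 12.35
ee_pos: [519.1, -333.1, 22.6]
ee_rot: [1.582, 1.786, -0.753]
ft_force: [-0.7, 1.5, -0.2]
width: 20.1
finger_force: 1.0
```

Request:
carry_out([
  [[0,0,0],[0,0,0],20],
  [[0,0,0],[-2,20,0],20],
  [[0,0,0],[-4,35,0],20],
  [[0,0,0],[-4,35,0],20],
  [[0,0,0],[-2,20,15],20],
  [[0,0,0],[0,10,25],20],
  [[0,0,0],[0,0,25],20],
  [[0,0,0],[0,0,25],20],
])

```text
clock: 13.02
ee_pos: [507.5, -210.4, 113.1]
ee_rot: [1.578, 1.79, -0.752]
ft_force: [-0.3, -0.6, 0.2]
width: 19.9
finger_force: 0.0
```

```bash
python3 st.py
python3 - <<'E'
from h import *
a=manip.snapshot("side");b=manip.snapshot("scene")
cv2.imwrite("pics/s3.png",np.vstack([cv2.resize(a[234:384,200:400,::-1],(400,300),interpolation=cv2.INTER_CUBIC),cv2.resize(b[100:220,20:180,::-1],(400,300),interpolation=cv2.INTER_CUBIC)]))
E
```

```text
{'clock': np.float64(13.02), 'joint_pos': array([ 0.33,  0.31, -0.55,  2.09,  1.13,  1.25, -0.73]), 'ee_pos': array([ 507.48, -210.37,  113.1 ]), 'ft_force': array([-0.33, -0.61,  0.21]), 'width': np.float64(19.91)} z [ 0.085 -0.764 -0.64 ] y [ 0.993  0.12  -0.011]
```

View pics/s3.png

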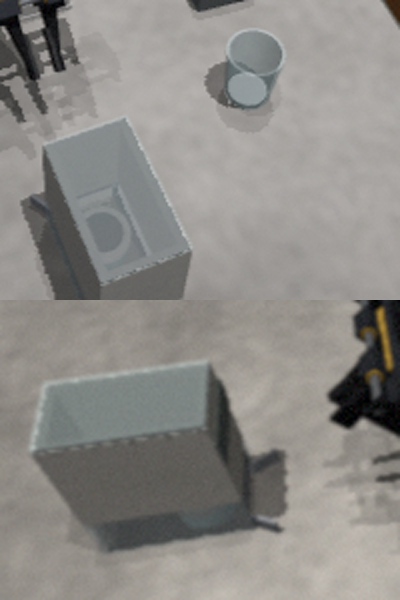

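The first pot is inside the box. Now to fetch the second one.

Request:
carry_out([
  [[0.109,0.013,0],[4,34,4],87],
  [[0.109,0.013,0],[4,36,4],87],
  [[0.109,0.013,0],[4,36,0],87],
  [[0.109,0.013,0],[4,36,0],87],
  [[0.109,0.013,0],[4,36,0],87],
  [[0.109,0.013,0],[5,36,0],87],
  [[0.109,0.013,0],[5,36,0],87],
  [[0.112,0.013,0],[5,36,0],87],
])

```text
clock: 13.78
ee_pos: [542.8, 76.1, 121.0]
ee_rot: [-2.071, -2.348, -0.002]
ft_force: [0.4, -0.8, -1.0]
width: 65.8
finger_force: 0.0
```

Request:
carry_out([
  [[0,0,0],[5,36,0],87],
  [[0,0,0],[4,36,0],87],
  [[0,0,0],[4,33,0],87],
  [[0,0,0],[0,0,-10],87],
  [[0,0,0],[0,0,-15],87],
  [[0,0,0],[0,0,-10],87],
  [[0,0,0],[0,0,0],87],
  [[0,0,0],[0,0,0],87],
])

```text
clock: 14.45
ee_pos: [554.8, 178.2, 84.6]
ee_rot: [-2.073, -2.349, 0.007]
ft_force: [0.8, 0.6, 0.1]
width: 87.2
finger_force: 0.0
```

```bash
python3 st.py
```

```text
{'clock': np.float64(14.45), 'joint_pos': array([ 0.28,  0.42, -0.77,  1.77,  0.32,  1.09, -0.47]), 'ee_pos': array([554.81, 178.22,  84.58]), 'ft_force': array([0.77, 0.6 , 0.07]), 'width': np.float64(87.15)} z [-0.009  0.002 -1.   ] y [ 0.992  0.124 -0.009]
```

Request:
carry_out([
  [[0,0,0],[1,3,-12],87],
  [[0,0,0],[0,0,-15],87],
  [[0,0,0],[0,0,-15],87],
  [[0,0,0],[0,0,-12],87],
  [[0,0,0],[0,0,-7],87],
  [[0,0,0],[0,0,0],87],
  [[0,0,0],[0,0,0],56],
  [[0,0,0],[0,0,0],56],
])

```text
clock: 15.12
ee_pos: [557.0, 182.4, 25.3]
ee_rot: [-2.074, -2.351, 0.002]
ft_force: [0.4, 0.7, 1.1]
width: 80.2
finger_force: 0.0
```

Request:
carry_out([
  [[0,0,0],[0,0,0],56],
  [[0,0,0],[0,0,0],56],
  [[0,0,0],[0,0,0],56],
  [[0,0,0],[0,0,0],56],
  [[0,0,0],[0,0,0],56],
  [[0,0,0],[0,0,0],56],
  [[0,0,0],[0,0,0],56],
  [[0,0,0],[0,0,0],56],
], newtons=15)

```text
clock: 15.78
ee_pos: [556.6, 182.2, 25.1]
ee_rot: [-2.073, -2.351, 0.004]
ft_force: [-2.5, -0.3, 5.5]
width: 59.6
finger_force: 15.0
```

Request:
carry_out([
  [[0,0,0],[0,0,15],56],
  [[0,0,0],[0,-5,20],56],
  [[0,0,0],[0,-15,20],56],
  [[0,0,0],[0,-25,15],56],
  [[0,0,0],[-1,-30,0],56],
  [[0,0,0],[-2,-30,0],56],
  [[0,0,0],[-2,-35,0],56],
  [[0,0,0],[-2,-35,0],56],
])

```text
clock: 16.45
ee_pos: [549.5, 6.1, 95.5]
ee_rot: [-2.072, -2.353, 0.002]
ft_force: [0.4, 0.4, -1.0]
width: 59.4
finger_force: 15.0
```

```bash
python3 st.py
```

```text
{'clock': np.float64(16.45), 'joint_pos': array([ 0.59,  0.32, -0.74,  1.84,  0.24,  1.07, -0.12]), 'ee_pos': array([549.51,   6.08,  95.53]), 'ft_force': array([ 0.38,  0.38, -0.99]), 'width': np.float64(59.4)} z [-0.006  0.003 -1.   ] y [ 0.992  0.126 -0.005]
```

Request:
carry_out([
  [[0,0,0],[-5,-36,0],56],
  [[0,0,0],[-5,-36,0],56],
  [[0,0,0],[-5,-36,0],56],
  [[0,0,0],[-5,-36,-10],56],
  [[0,0,0],[-5,-36,-15],56],
  [[0,0,0],[-5,-36,-15],56],
  [[0,0,0],[-4,-32,-10],56],
  [[0,0,0],[-3,-20,0],56],
])

```text
clock: 17.12
ee_pos: [509.7, -265.2, 42.8]
ee_rot: [-2.077, -2.345, 0.007]
ft_force: [-0.7, -0.8, -1.1]
width: 59.6
finger_force: 15.0
```

Request:
carry_out([
  [[0,0,0],[0,0,0],56],
  [[0,0,0],[0,0,0],56],
  [[0,0,0],[0,0,0],56],
  [[0,0,0],[0,0,0],56],
  [[0,0,0],[0,0,0],56],
  [[0,0,0],[0,0,0],56],
  [[0,0,0],[0,0,0],56],
  [[0,0,0],[0,0,0],56],
])

```text
clock: 17.78
ee_pos: [512.7, -260.4, 44.8]
ee_rot: [-2.072, -2.352, 0.004]
ft_force: [-0.1, 0.3, -1.4]
width: 59.8
finger_force: 15.0
```

```bash
python3 st.py
```

```text
{'clock': np.float64(17.78), 'joint_pos': array([ 0.92,  0.41, -0.59,  1.82,  0.27,  1.  ,  0.35]), 'ee_pos': array([ 512.71, -260.38,   44.83]), 'ft_force': array([-0.09,  0.35, -1.39]), 'width': np.float64(59.79)} z [-0.007  0.003 -1.   ] y [ 0.992  0.126 -0.006]
```

Request:
carry_out([
  [[0,0,0],[-1,0,-7],56],
  [[0,0,0],[0,0,-6],56],
  [[0,0,0],[0,0,-4],56],
  [[0,0,0],[0,0,-2],56],
  [[0,0,0],[0,0,-1],56],
  [[0,0,0],[0,0,0],56],
  [[0,0,0],[0,0,0],80],
  [[0,0,0],[0,0,0],80],
])

```text
clock: 18.45
ee_pos: [511.7, -260.9, 24.7]
ee_rot: [-2.074, -2.351, 0.003]
ft_force: [-0.3, -0.3, 0.7]
width: 66.7
finger_force: 0.0
```

Request:
carry_out([
  [[0,0,0],[0,0,0],80],
  [[0,0,0],[0,0,0],80],
  [[0,0,0],[0,0,10],80],
  [[0,0,0],[0,0,20],80],
  [[0,0,0],[0,0,25],80],
  [[0,0,0],[0,0,25],80],
  [[0,0,0],[0,0,20],80],
  [[0,0,0],[0,0,5],80],
])

```text
clock: 19.12
ee_pos: [513.9, -261.6, 134.2]
ee_rot: [-2.077, -2.356, 0.002]
ft_force: [0.9, -0.9, 0.3]
width: 80.0
finger_force: 0.0
```

Request:
carry_out([
  [[-0.109,-0.012,0],[-1,10,4],20],
  [[-0.109,-0.012,0],[-1,10,4],20],
  [[-0.109,-0.012,0],[-1,10,4],20],
  [[-0.109,-0.012,0],[-1,10,0],20],
  [[-0.109,-0.012,0],[-1,10,0],20],
  [[-0.109,-0.012,0],[-1,10,0],20],
  [[-0.109,-0.012,0],[-1,10,0],20],
  [[-0.109,-0.012,0],[-1,5,0],20],
])

```text
clock: 19.78
ee_pos: [504.5, -183.9, 143.0]
ee_rot: [1.579, 1.787, -0.755]
ft_force: [-0.8, -0.7, -0.6]
width: 34.4
finger_force: 0.0
```

```bash
python3 st.py
```

```text
{'clock': np.float64(19.78), 'joint_pos': array([ 0.39,  0.28, -0.68,  2.06,  1.09,  1.34, -0.71]), 'ee_pos': array([ 504.48, -183.86,  143.05]), 'ft_force': array([-0.78, -0.73, -0.65]), 'width': np.float64(34.39)} z [ 0.083 -0.766 -0.638] y [ 0.993  0.118 -0.012]
```

Request:
carry_out([
  [[0,0,0],[-1,-8,-18],20],
  [[0,0,0],[0,0,-18],20],
  [[0,0,0],[0,0,-18],20],
  [[0,0,0],[0,0,-18],20],
  [[0,0,0],[0,0,-18],20],
  [[0,0,0],[0,0,-17],20],
  [[0,0,0],[0,0,-10],20],
  [[0,0,0],[0,0,-4],20],
])

```text
clock: 20.45
ee_pos: [501.7, -194.0, 19.7]
ee_rot: [1.584, 1.793, -0.761]
ft_force: [-5.0, 5.6, 11.5]
width: 20.0
finger_force: 5.8
```

Request:
carry_out([
  [[0,0,0],[1,-9,0],20],
  [[0,0,0],[1,-9,0],20],
  [[0,0,0],[1,-9,0],20],
  [[0,0,0],[1,-9,0],20],
  [[0,0,0],[1,-9,0],20],
  [[0,0,0],[1,-9,0],20],
  [[0,0,0],[1,-9,0],20],
  [[0,0,0],[1,-9,0],20],
])

```text
clock: 21.12
ee_pos: [510.7, -266.6, 20.9]
ee_rot: [1.585, 1.792, -0.757]
ft_force: [-1.0, 2.8, 0.4]
width: 20.4
finger_force: 1.2
```

```bash
python3 st.py
```

```text
{'clock': np.float64(21.12), 'joint_pos': array([ 0.44,  0.51, -0.54,  2.1 ,  1.34,  1.18, -0.88]), 'ee_pos': array([ 510.74, -266.59,   20.88]), 'ft_force': array([-0.98,  2.77,  0.38]), 'width': np.float64(20.35)} z [ 0.078 -0.763 -0.642] y [ 0.993  0.115 -0.016]
```

Request:
carry_out([
  [[0,0,0],[2,-8,1],20],
  [[0,0,0],[1,-8,0.5],20],
  [[0,0,0],[1,-8,0],20],
  [[0,0,0],[1,-8,0],20],
  [[0,0,0],[1,-8,0],20],
  [[0,0,0],[1,-8,0],20],
  [[0,0,0],[0.5,-5,0],20],
  [[0,0,0],[0.4,-4,0],20],
])

```text
clock: 21.78
ee_pos: [518.3, -323.7, 22.2]
ee_rot: [1.586, 1.791, -0.758]
ft_force: [0.3, 2.9, -0.8]
width: 20.1
finger_force: 0.9
```

```bash
python3 st.py
```

```text
{'clock': np.float64(21.78), 'joint_pos': array([ 0.51,  0.51, -0.49,  2.07,  1.4 ,  1.11, -0.82]), 'ee_pos': array([ 518.28, -323.67,   22.19]), 'ft_force': array([ 0.29,  2.88, -0.79]), 'width': np.float64(20.06)} z [ 0.077 -0.763 -0.642] y [ 0.993  0.114 -0.016]
```

Request:
carry_out([
  [[0,0,0],[0.2,-1.5,0],20],
  [[0,0,0],[0.2,-1.5,0],20],
  [[0,0,0],[0.1,-1,0],20],
  [[0,0,0],[0.1,-1,0],20],
  [[0,0,0],[0.1,-0.5,0],20],
  [[0,0,0],[0,-0.5,0],20],
  [[0,0,0],[0,-0.5,0],20],
  [[0,0,0],[0,0,0],20],
])

```text
clock: 22.45
ee_pos: [519.2, -329.3, 22.2]
ee_rot: [1.585, 1.792, -0.757]
ft_force: [0.2, 1.7, 0.0]
width: 20.4
finger_force: 0.8
```

```bash
python3 st.py
```

```text
{'clock': np.float64(22.45), 'joint_pos': array([ 0.51,  0.51, -0.49,  2.07,  1.4 ,  1.11, -0.82]), 'ee_pos': array([ 519.24, -329.26,   22.2 ]), 'ft_force': array([0.15, 1.74, 0.02]), 'width': np.float64(20.38)} z [ 0.078 -0.763 -0.642] y [ 0.993  0.115 -0.016]
```

Request:
carry_out([
  [[0,0,0],[0,-0.4,0],20],
  [[0,0,0],[0,-0.4,0],20],
  [[0,0,0],[0,-0.4,0],20],
  [[0,0,0],[0,-0.4,0],20],
  [[0,0,0],[0,0,0],20],
  [[0,0,0],[0,0,0],20],
  [[0,0,0],[0,0,0],20],
  [[0,0,0],[0,0,0],20],
])

```text
clock: 23.12
ee_pos: [519.1, -331.0, 22.2]
ee_rot: [1.585, 1.792, -0.758]
ft_force: [-0.4, 2.0, -0.9]
width: 19.5
finger_force: 0.7
```

Request:
carry_out([
  [[0,0,0],[0,-0.4,0],20],
  [[0,0,0],[0,-0.4,0],20],
  [[0,0,0],[0,0,0],20],
  [[0,0,0],[0,0,0],20],
  [[0,0,0],[0,0,0],20],
  [[0,0,0],[0,0,0],20],
  [[0,0,0],[0,0,0],20],
  [[0,0,0],[0,0,0],20],
])

```text
clock: 23.78
ee_pos: [519.1, -331.8, 22.2]
ee_rot: [1.585, 1.792, -0.758]
ft_force: [-0.4, 1.8, -1.1]
width: 20.2
finger_force: 0.7
```

```bash
python3 st.py
```

```text
{'clock': np.float64(23.78), 'joint_pos': array([ 0.52,  0.51, -0.49,  2.07,  1.41,  1.1 , -0.81]), 'ee_pos': array([ 519.11, -331.77,   22.21]), 'ft_force': array([-0.35,  1.8 , -1.07]), 'width': np.float64(20.16)} z [ 0.077 -0.763 -0.642] y [ 0.993  0.114 -0.016]
```

Request:
carry_out([
  [[0,0,0],[0.1,-0.5,0],20],
  [[0,0,0],[0,-0.5,0],20],
  [[0,0,0],[0,0,0],20],
  [[0,0,0],[0,0,0],20],
  [[0,0,0],[0,0,0],20],
  [[0,0,0],[0,0,0],20],
  [[0,0,0],[0,0,0],20],
  [[0,0,0],[0,0,0],20],
])

```text
clock: 24.45
ee_pos: [519.2, -332.8, 22.2]
ee_rot: [1.585, 1.792, -0.758]
ft_force: [0.2, 1.6, -1.6]
width: 20.1
finger_force: 0.7
```

Request:
carry_out([
  [[0,0,0],[0.1,-0.5,0],20],
  [[0,0,0],[0,-0.5,0],20],
  [[0,0,0],[0,0,0],20],
  [[0,0,0],[0,0,0],20],
  [[0,0,0],[0,0,0],20],
  [[0,0,0],[0,0,0],20],
  [[0,0,0],[0,0,0],20],
  [[0,0,0],[0,0,0],20],
])

```text
clock: 25.12
ee_pos: [519.3, -333.5, 22.1]
ee_rot: [1.585, 1.792, -0.757]
ft_force: [-0.3, 3.7, -0.4]
width: 19.9
finger_force: 1.8
```

Force rises at the back wall as expected, so I'll withdraw and look at the plate.

Request:
carry_out([
  [[0,0,0],[-2,18,0],20],
  [[0,0,0],[-4,35,0],20],
  [[0,0,0],[-4,35,2],20],
  [[0,0,0],[-2,30,20],20],
  [[0,0,0],[0,15,35],20],
  [[0,0,0],[0,5,35],20],
  [[0,0,0],[0,5,35],20],
  [[0,0,0],[0,5,35],20],
])

```text
clock: 25.78
ee_pos: [506.8, -184.5, 186.1]
ee_rot: [1.583, 1.792, -0.759]
ft_force: [0.1, -0.8, -0.2]
width: 20.2
finger_force: 0.0
```

Request:
carry_out([
  [[0.109,0.013,0],[4,11,4],40],
  [[0.109,0.013,0],[4,11,4],40],
  [[0.109,0.013,0],[4,11,4],40],
  [[0.109,0.013,0],[4,11,4],40],
  [[0.109,0.013,0],[4,11,4],40],
  [[0.109,0.013,0],[4,11,0],40],
  [[0.109,0.013,0],[4,11,0],40],
  [[0.112,0.013,0],[4,0,0],40],
])

```text
clock: 26.45
ee_pos: [539.7, -104.8, 206.1]
ee_rot: [-2.057, -2.351, 0.0]
ft_force: [-0.2, 1.3, -0.4]
width: 39.8
finger_force: 0.0
```

Request:
carry_out([
  [[0,0,-0.095],[0,0,0],40],
  [[0,0,-0.095],[0,0,0],40],
  [[0,0,0],[0,0,0],40],
  [[0,0,0],[0,0,0],40],
  [[0,0,0],[0,0,0],40],
  [[0,0,0],[0,0,0],40],
  [[0,0,0],[0,0,0],40],
  [[0,0,0],[0,0,0],40],
])

```text
clock: 27.12
ee_pos: [539.2, -108.4, 204.3]
ee_rot: [-2.276, -2.143, 0.005]
ft_force: [0.1, 0.2, -0.0]
width: 39.8
finger_force: 0.0
```

```bash
python3 st.py; python3 look.py w5
python3 - <<'E'
from h import *
a=manip.snapshot("side");im=cv2.imread("pics/w5.png")
im[340:600,0:400]=cv2.resize(a[254:384,200:400,::-1],(400,260),interpolation=cv2.INTER_CUBIC)
cv2.imwrite("pics/w5b.png",im)
E
```

```text
{'clock': np.float64(27.12), 'joint_pos': array([ 0.74,  0.19, -0.65,  1.72,  0.11,  1.28,  0.  ]), 'ee_pos': array([ 539.22, -108.41,  204.26]), 'ft_force': array([ 0.11,  0.2 , -0.03]), 'width': np.float64(39.78)} z [-0.013  0.008 -1.   ] y [ 0.998 -0.06  -0.013]
{'clock': np.float64(27.117), 'joint_pos': array([ 0.738,  0.193, -0.652,  1.722,  0.114,  1.28 ,  0.   ]), 'ee_pos': array([ 539.221, -108.406,  204.257]), 'ee_rot': array([-2.276, -2.143,  0.005]), 'ft_force': array([ 0.108,  0.2  , -0.035])} [[ 0.06   0.998 -0.013]
 [ 0.998 -0.06   0.008]
 [ 0.008 -0.013 -1.   ]]
```

View pics/w5b.png

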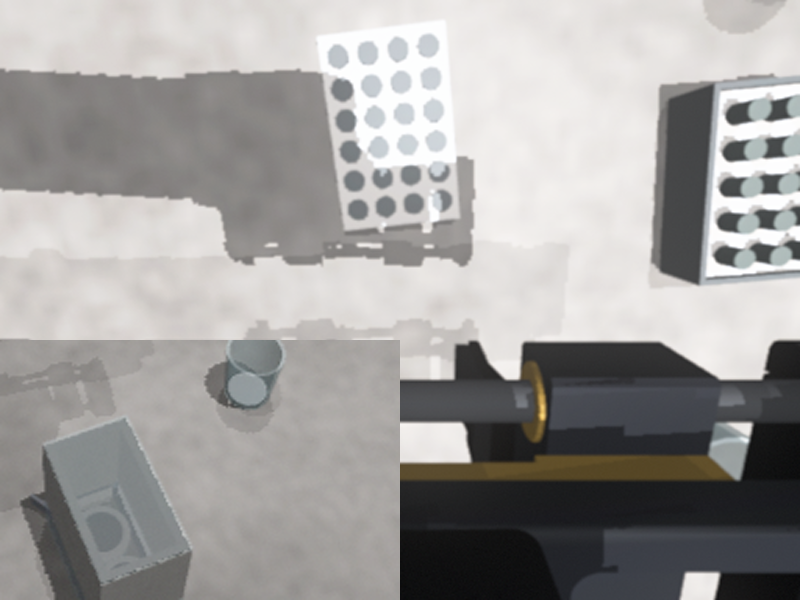

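The side-view inset shows both pots inside the narrow box. The plate's top corners are at (318,38), (444,22), (459,219) and (344,231).

Run:
```python
from h import *
import pickle
W=cam("wrist",pickle.load(open("w5.pkl","rb"))[0]);k=1.5625
C=np.array([onz(W,u/k,v/k,27)[:2] for u,v in((318,38),(444,22),(459,219),(344,231))])
print(C.round(1),np.linalg.norm(C-np.roll(C,-1,0),axis=1).round(1),C.mean(0).round(1))
far=(C[0]+C[1])/2;near=(C[2]+C[3])/2;print("near",near,"dir",(far-near)/np.linalg.norm(far-near))
S=cam("side")
h=[tri(ray(W,444/k,22/k),ray(S,*p)) for p in ((213,200),)]
```

```text
[[493.3  54.5]
 [573.8  58.4]
 [579.7 -64.9]
 [498.6 -68.5]] [ 80.7 123.5  81.1 123. ] [536.3  -5.1]
near [539.15010318 -66.69321242] dir [-0.04552071  0.9989634 ]
```

The plate centre is (536,-5), about 45 mm off the wide box's axis and turned by 7°. I'll push it sideways with two spread fingers set square to the box, which aligns it.

Request:
carry_out([
  [[0,0,0.12],[6,7,0],70],
  [[0,0,0.12],[6,7,0],70],
  [[0,0,0.12],[6,7,0],70],
  [[0,0,0.12],[6,7,0],70],
  [[0,0,0.12],[6,7,0],70],
  [[0,0,0.12],[6,7,0],70],
  [[0,0,0.12],[6,7,0],70],
  [[0,0,0.12],[6,7,0],70],
])

```text
clock: 27.88
ee_pos: [587.6, -52.5, 204.2]
ee_rot: [-1.023, -2.958, 0.015]
ft_force: [0.8, 0.2, 0.2]
width: 69.7
finger_force: 0.0
```

Request:
carry_out([
  [[0,0,0.12],[6,7,-20],70],
  [[0,0,0.12],[6,7,-20],70],
  [[0,0,0.12],[6,7,-20],70],
  [[0,0,0.12],[6,7,-20],70],
  [[0,0,0.12],[1,7,0],70],
  [[0,0,0],[0,3,0],70],
  [[0,0,0],[0,0,0],70],
  [[0,0,0],[0,0,0],70],
])

```text
clock: 28.55
ee_pos: [612.8, -14.9, 124.9]
ee_rot: [-0.118, -3.132, 0.02]
ft_force: [0.7, 0.4, 0.4]
width: 70.0
finger_force: 0.0
```

```bash
python3 st.py
```

```text
{'clock': np.float64(28.55), 'joint_pos': array([ 0.66,  0.47, -0.87,  1.66,  0.39,  1.21,  1.19]), 'ee_pos': array([612.77, -14.86, 124.95]), 'ft_force': array([0.74, 0.38, 0.44]), 'width': np.float64(70.01)} z [-0.008 -0.013 -1.   ] y [ 0.075  0.997 -0.013]
```

Request:
carry_out([
  [[0,0,0],[0,0,-18],70],
  [[0,0,0],[0,0,-18],70],
  [[0,0,0],[0,0,-18],70],
  [[0,0,0],[0,0,-18],70],
  [[0,0,0],[0,0,-14],70],
  [[0,0,0],[0,0,-10],70],
  [[0,0,0],[0,0,-5],70],
  [[0,0,0],[0,0,0],70],
])

```text
clock: 29.22
ee_pos: [611.9, -15.0, 22.5]
ee_rot: [-0.114, -3.13, 0.02]
ft_force: [-0.3, -0.2, 0.7]
width: 70.0
finger_force: 0.0
```

Request:
carry_out([
  [[0,0,0],[-7,0.5,0],70],
  [[0,0,0],[-7,0.5,0],70],
  [[0,0,0],[-7,0.5,0],70],
  [[0,0,0],[-7,0.5,0],70],
  [[0,0,0],[-7,0.5,0],70],
  [[0,0,0],[-7,0.5,0],70],
  [[0,0,0],[-7,0.5,0],70],
  [[0,0,0],[-7,0.5,0],70],
])

```text
clock: 29.88
ee_pos: [556.1, -10.7, 23.6]
ee_rot: [-0.113, -3.132, 0.02]
ft_force: [1.8, 1.0, 1.7]
width: 70.4
finger_force: 0.8
```

```bash
python3 st.py
```

```text
{'clock': np.float64(29.88), 'joint_pos': array([ 0.67,  0.48, -0.85,  1.88,  0.44,  0.99,  1.13]), 'ee_pos': array([556.08, -10.66,  23.61]), 'ft_force': array([1.83, 0.95, 1.72]), 'width': np.float64(70.44)} z [-0.008 -0.013 -1.   ] y [ 0.072  0.997 -0.013]
```

Request:
carry_out([
  [[0,0,0],[-5,0.4,0],70],
  [[0,0,0],[-4,0.3,0],70],
  [[0,0,0],[-2.5,0.2,0],70],
  [[0,0,0],[-1.3,0,0],70],
  [[0,0,0],[0,0,0],70],
  [[0,0,0],[0,0,0],70],
  [[0,0,0],[5,0,0],70],
  [[0,0,0],[12,0,0],70],
])

```text
clock: 30.55
ee_pos: [559.2, -10.0, 22.6]
ee_rot: [-0.113, -3.128, 0.021]
ft_force: [0.0, -0.8, -0.9]
width: 70.2
finger_force: 0.0
```

Request:
carry_out([
  [[0,0,0],[10,0,15],45],
  [[0,0,0],[0,0,30],45],
  [[0,0,0],[0,0,30],45],
  [[0,0,-0.12],[-7,-7,20],45],
  [[0,0,-0.12],[-7,-7,20],45],
  [[0,0,-0.12],[-7,-7,20],45],
  [[0,0,-0.12],[-7,-7,20],45],
  [[0,0,-0.12],[-7,-7,20],45],
])

```text
clock: 31.22
ee_pos: [535.1, -44.9, 199.0]
ee_rot: [-1.04, -2.951, 0.015]
ft_force: [0.4, -1.7, -0.7]
width: 45.3
finger_force: 0.0
```

Request:
carry_out([
  [[0,0,-0.12],[-7,-10,0],45],
  [[0,0,-0.12],[-7,-10,0],45],
  [[0,0,-0.12],[-7,-10,0],45],
  [[0,0,-0.12],[-7,-10,0],45],
  [[0,0,-0.12],[-7,-10,0],45],
  [[0,0,-0.12],[-7,-10,0],45],
  [[0,0,-0.12],[-7,-10,0],45],
  [[0,0,-0.11],[0,-5,0],45],
])

```text
clock: 31.88
ee_pos: [485.3, -121.3, 197.9]
ee_rot: [-2.274, -2.144, 0.008]
ft_force: [-0.2, 0.5, -0.0]
width: 44.9
finger_force: 0.0
```

```bash
python3 st.py; python3 look.py w6
```

```text
{'clock': np.float64(31.88), 'joint_pos': array([ 0.87,  0.08, -0.71,  1.84,  0.05,  1.25,  0.1 ]), 'ee_pos': array([ 485.26, -121.34,  197.87]), 'ft_force': array([-0.22,  0.49, -0.05]), 'width': np.float64(44.86)} z [-0.015  0.008 -1.   ] y [ 0.998 -0.059 -0.015]
{'clock': np.float64(31.883), 'joint_pos': array([ 0.875,  0.083, -0.705,  1.841,  0.051,  1.254,  0.095]), 'ee_pos': array([ 485.256, -121.337,  197.874]), 'ee_rot': array([-2.274, -2.144,  0.008]), 'ft_force': array([-0.221,  0.486, -0.048])} [[ 0.059  0.998 -0.015]
 [ 0.998 -0.059  0.008]
 [ 0.007 -0.015 -1.   ]]
```

View pics/w6.png

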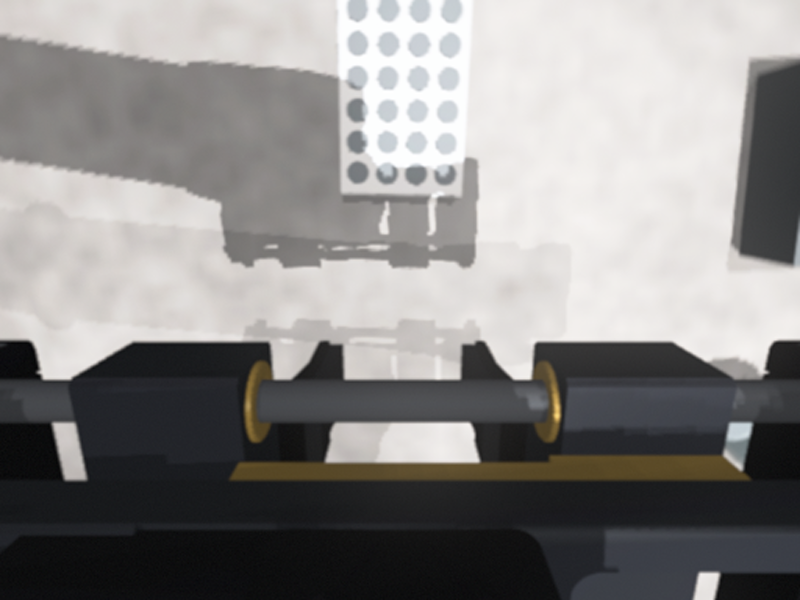

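The plate now lies squarer to the box, with its near edge from (341,194) to (462,196) and its sides running up to (338,2) and (474,2). I have used all ten views, so from here I'll work from numbers.

Run:
```python
from h import *
import pickle
W=cam("wrist",pickle.load(open("w6.pkl","rb"))[0]);k=1.5625
a,b,c,d=[onz(W,u/k,v/k,27)[:2] for u,v in((341,194),(462,196),(338,2),(474,2))]
print(a,b,c,d)
m=(a+b)/2;print("near mid",m,"edge dir",(b-a)/np.linalg.norm(b-a))
for p,q in((a,c),(b,d)):print("side",(q-p)/np.linalg.norm(q-p))
u=np.array([.073,.997]);f=np.array([515,324.7]);n=np.array([.997,-.073])
print("near mid along,lat",(m-f)@u,(m-f)@n,"far mid lat",((c+d)/2-f)@n)
o=manip.get_obs();print("tcp",(o["ee_pos"][:2]-f)@u,(o["ee_pos"][:2]-f)@n)
```

```text
[445.44034393 -56.00035857] [527.09949269 -62.13366235] [454.20076022  58.59172811] [537.46810477  53.24502202]
near mid [486.26991831 -59.06701046] edge dir [ 0.99719123 -0.07489763]
side [0.07622628 0.99709054]
side [0.08950523 0.99598635]
near mid along,lat -384.7130053893959 -0.628899682876465 far mid lat 0.5129878184554195
tcp -447.62667087377446 3.529705693128822
```

Request:
carry_out([
  [[0.109,-0.02,-0.014],[0,2,0],45],
  [[0.109,-0.009,0],[0,2,0],45],
  [[0.109,-0.009,0],[0,2,-10],45],
  [[0.109,-0.008,0],[0,2,-10],45],
  [[0.109,-0.008,0],[0,2,-10],45],
  [[0.109,-0.008,0],[0,2,-10],45],
  [[0.109,-0.008,0],[0,2,-10],45],
  [[0.109,-0.008,0],[-1,3,-10],45],
])

```text
clock: 32.6
ee_pos: [486.3, -103.7, 138.1]
ee_rot: [-1.757, -1.65, -0.847]
ft_force: [0.5, -0.8, -0.5]
width: 44.8
finger_force: 0.0
```

Request:
carry_out([
  [[0,0,0],[0,0,-10],45],
  [[0,0,0],[0,0,-10],45],
  [[0,0,0],[0,0,0],45],
  [[0,0,0],[0,0,0],45],
  [[0,0,0],[0,0,0],45],
  [[0,0,0],[0,0,0],45],
  [[0,0,0],[0,0,0],45],
  [[0,0,0],[0,0,0],45],
])

```text
clock: 33.27
ee_pos: [485.9, -102.8, 119.0]
ee_rot: [-1.761, -1.653, -0.84]
ft_force: [0.2, -0.8, 0.0]
width: 45.2
finger_force: 0.0
```

```bash
cat >> st.py <<'E'
u=np.array([.073,.997]);f=np.array([515,324.7]);n=np.array([.997,-.073])
print("along/lat wide",(o["ee_pos"][:2]-f)@u,(o["ee_pos"][:2]-f)@n)
E
python3 st.py
```

```text
{'clock': np.float64(33.27), 'joint_pos': array([ 1.13,  0.53, -0.62,  1.8 , -0.49,  1.36,  0.68]), 'ee_pos': array([ 485.87, -102.8 ,  118.98]), 'ft_force': array([ 0.15, -0.76,  0.  ]), 'width': np.float64(45.24)} z [ 0.058  0.769 -0.636] y [ 0.998 -0.068  0.009]
along/lat wide -428.34559072597034 2.160056299975525
```

Request:
carry_out([
  [[0,0,0],[-2,0,-17],45],
  [[0,0,0],[0,0,-17],45],
  [[0,0,0],[0,0,-17],45],
  [[0,0,0],[0,0,-17],45],
  [[0,0,0],[0,0,-14],45],
  [[0,0,0],[0,0,-10],45],
  [[0,0,0],[0,0,-4],45],
  [[0,0,0],[0,0,0],45],
])

```text
clock: 33.93
ee_pos: [483.3, -102.6, 21.7]
ee_rot: [-1.76, -1.649, -0.84]
ft_force: [-0.0, 0.3, 0.1]
width: 45.1
finger_force: 0.0
```

```bash
python3 st.py
```

```text
{'clock': np.float64(33.93), 'joint_pos': array([ 1.1 ,  0.69, -0.57,  1.83, -0.44,  1.21,  0.75]), 'ee_pos': array([ 483.3 , -102.59,   21.74]), 'ft_force': array([-0.04,  0.27,  0.09]), 'width': np.float64(45.1)} z [ 0.058  0.771 -0.634] y [ 0.998 -0.069  0.007]
along/lat wide -428.32239522591624 -0.41545942741726194
```

Request:
carry_out([
  [[0,0,0],[0.9,6,0],45],
  [[0,0,0],[0.9,9,0],45],
  [[0,0,0],[0.9,12,0],45],
  [[0,0,0],[0.9,13,0],45],
  [[0,0,0],[0.9,13,0],45],
  [[0,0,0],[1,13,0],45],
  [[0,0,0],[1,13,0],45],
  [[0,0,0],[1,13,0],45],
])

```text
clock: 34.6
ee_pos: [491.1, -9.3, 22.4]
ee_rot: [-1.76, -1.65, -0.84]
ft_force: [-0.4, -1.1, 2.2]
width: 44.9
finger_force: 0.8
```

Request:
carry_out([
  [[0,0,0],[1,13,0],45],
  [[0,0,0],[1,13,0],45],
  [[0,0,0],[1,13,0],45],
  [[0,0,0],[1,13,0],45],
  [[0,0,0],[1,13,0],45],
  [[0,0,0],[1,13,0],45],
  [[0,0,0],[0.8,11,0],45],
  [[0,0,0],[0.6,8,0],45],
])

```text
clock: 35.27
ee_pos: [498.0, 88.1, 22.3]
ee_rot: [-1.759, -1.651, -0.84]
ft_force: [-0.5, -2.0, 0.8]
width: 45.2
finger_force: 0.7
```

```bash
python3 st.py
python3 - <<'E'
from h import *
im=manip.snapshot("side");D=cam("side")
u=np.array([.073,.997]);f=np.array([515,324.7]);n=np.array([.997,-.073])
g=cv2.cvtColor(im,cv2.COLOR_RGB2GRAY)
m=(g>185).astype(np.uint8);x,y=np.meshgrid(range(512),range(384))
m[(y<100)|(y>260)|(x<120)|(x>275)]=0
m=cv2.morphologyEx(m,cv2.MORPH_CLOSE,np.ones((7,7),np.uint8))
for c in cv2.findContours(m,0,2)[0]:
    if cv2.contourArea(c)<150: continue
    P=np.array([onz(D,p[0][0],p[0][1],27)[:2]-f for p in c]);Q=np.c_[P@u,P@n].astype(np.float32)
    print(cv2.contourArea(c),cv2.minAreaRect(Q),Q.min(0),Q.max(0))
E
```

```text
{'clock': np.float64(35.27), 'joint_pos': array([ 0.94,  0.61, -0.72,  2.03, -0.6 ,  0.93,  0.65]), 'ee_pos': array([498.03,  88.09,  22.28]), 'ft_force': array([-0.46, -1.96,  0.82]), 'width': np.float64(45.23)} z [ 0.057  0.771 -0.634] y [ 0.998 -0.067  0.008]
along/lat wide -237.1421729130042 0.3504673872656086
555.0 ((-144.5549774169922, -2.9338340759277344), (81.25791931152344, 108.77767944335938), 89.5806655883789) [-198.79724   -43.868713] [-90.13542   38.036083]
```

Request:
carry_out([
  [[0,0,0],[0.7,9,0],45],
  [[0,0,0],[0.7,9,0],45],
  [[0,0,0],[0.7,9,0],45],
  [[0,0,0],[0.7,9,0],45],
  [[0,0,0],[0.7,9,0],45],
  [[0,0,0],[0.7,9,0],45],
  [[0,0,0],[0.6,8,0],45],
  [[0,0,0],[0.6,8,0],45],
])

```text
clock: 35.98
ee_pos: [503.7, 157.1, 22.2]
ee_rot: [-1.761, -1.65, -0.84]
ft_force: [0.3, -0.0, -0.4]
width: 45.1
finger_force: 0.3
```

Request:
carry_out([
  [[0,0,0],[0.4,6,0],45],
  [[0,0,0],[0.4,6,0],45],
  [[0,0,0],[0.4,6,0],45],
  [[0,0,0],[0.4,6,0],45],
  [[0,0,0],[0.4,6,0],45],
  [[0,0,0],[0.4,6,0],45],
  [[0,0,0],[0.4,6,0],45],
  [[0,0,0],[0.4,6,0],45],
])

```text
clock: 36.65
ee_pos: [507.1, 204.7, 22.2]
ee_rot: [-1.761, -1.65, -0.84]
ft_force: [-0.4, -1.1, 0.2]
width: 45.0
finger_force: 0.7
```

```bash
python3 st.py
```

```text
{'clock': np.float64(36.65), 'joint_pos': array([ 0.8 ,  0.62, -0.81,  2.07, -0.69,  0.75,  0.57]), 'ee_pos': array([507.08, 204.65,  22.17]), 'ft_force': array([-0.37, -1.09,  0.16]), 'width': np.float64(44.98)} z [ 0.058  0.77  -0.635] y [ 0.998 -0.069  0.008]
along/lat wide -120.26336090936337 0.866618857844476
```

Request:
carry_out([
  [[0,0,0],[0.4,6,0],45],
  [[0,0,0],[0.4,6,0],45],
  [[0,0,0],[0.4,6,0],45],
  [[0,0,0],[0.4,6,0],45],
  [[0,0,0],[0.4,6,0],45],
  [[0,0,0],[0.4,6,0],45],
  [[0,0,0],[0.4,6,0],45],
  [[0,0,0],[0.4,6,0],45],
])

```text
clock: 37.32
ee_pos: [510.2, 252.8, 22.2]
ee_rot: [-1.761, -1.65, -0.84]
ft_force: [-0.0, -1.4, -0.1]
width: 45.0
finger_force: 0.7
```

Request:
carry_out([
  [[0,0,0],[0.4,6,0],45],
  [[0,0,0],[0.4,6,0],45],
  [[0,0,0],[0.4,6,0],45],
  [[0,0,0],[0.4,6,0],45],
  [[0,0,0],[0.4,6,0],45],
  [[0,0,0],[0.4,6,0],45],
  [[0,0,0],[0.3,4,0],45],
  [[0,0,0],[0.3,4,0],45],
])

```text
clock: 37.98
ee_pos: [513.1, 296.8, 22.2]
ee_rot: [-1.761, -1.65, -0.84]
ft_force: [-0.5, -1.3, -0.2]
width: 45.3
finger_force: 0.7
```

```bash
python3 st.py
```

```text
{'clock': np.float64(37.98), 'joint_pos': array([ 0.65,  0.65, -0.86,  2.07, -0.74,  0.61,  0.49]), 'ee_pos': array([513.07, 296.76,  22.18]), 'ft_force': array([-0.45, -1.27, -0.16]), 'width': np.float64(45.28)} z [ 0.058  0.771 -0.635] y [ 0.998 -0.068  0.008]
along/lat wide -27.99209482922784 0.11654615300865491
```

Along is now −28, so I'll go to about −7 and then creep.

Request:
carry_out([
  [[0,0,0],[0.3,4,0],45],
  [[0,0,0],[0.3,4,0],45],
  [[0,0,0],[0.3,4,0],45],
  [[0,0,0],[0.3,4,0],45],
  [[0,0,0],[0.2,2.5,0],45],
  [[0,0,0],[0.1,1.5,0],45],
  [[0,0,0],[0,1,0],45],
  [[0,0,0],[0,0,0],45],
])

```text
clock: 38.65
ee_pos: [514.6, 317.3, 22.2]
ee_rot: [-1.761, -1.65, -0.84]
ft_force: [-0.3, -0.9, -0.1]
width: 45.1
finger_force: 0.3
```

Request:
carry_out([
  [[0,0,0],[0.1,0.5,0],45],
  [[0,0,0],[0,0.5,0],45],
  [[0,0,0],[0,0.5,0],45],
  [[0,0,0],[0.1,0.5,0],45],
  [[0,0,0],[0,0,0],45],
  [[0,0,0],[0,0,0],45],
  [[0,0,0],[0,0,0],45],
  [[0,0,0],[0,0,0],45],
])

```text
clock: 39.32
ee_pos: [515.0, 319.1, 22.2]
ee_rot: [-1.761, -1.65, -0.84]
ft_force: [0.7, -1.3, -0.1]
width: 45.0
finger_force: 0.6
```

```bash
python3 st.py
```

```text
{'clock': np.float64(39.32), 'joint_pos': array([ 0.61,  0.66, -0.87,  2.06, -0.75,  0.57,  0.47]), 'ee_pos': array([514.99, 319.12,  22.19]), 'ft_force': array([ 0.73, -1.28, -0.13]), 'width': np.float64(44.99)} z [ 0.058  0.77  -0.635] y [ 0.998 -0.069  0.008]
along/lat wide -5.563164377692604 0.4008065109476502
```

Request:
carry_out([
  [[0,0,0],[0.1,0.5,0],45],
  [[0,0,0],[0,0.5,0],45],
  [[0,0,0],[0,0.5,0],45],
  [[0,0,0],[0,0,0],45],
  [[0,0,0],[0,0,0],45],
  [[0,0,0],[0,0,0],45],
  [[0,0,0],[0,0,0],45],
  [[0,0,0],[0,0,0],45],
])

```text
clock: 39.98
ee_pos: [515.1, 320.6, 22.2]
ee_rot: [-1.761, -1.65, -0.84]
ft_force: [-0.3, -2.1, -0.6]
width: 44.6
finger_force: 0.8
```

Request:
carry_out([
  [[0,0,0],[0,0.5,0],45],
  [[0,0,0],[0,0.5,0],45],
  [[0,0,0],[0,0,0],45],
  [[0,0,0],[0,0,0],45],
  [[0,0,0],[0,0,0],45],
  [[0,0,0],[0,0,0],45],
  [[0,0,0],[0,0,0],45],
  [[0,0,0],[0,0,0],45],
])

```text
clock: 40.65
ee_pos: [515.3, 321.1, 22.0]
ee_rot: [-1.762, -1.65, -0.84]
ft_force: [-0.3, -5.1, 1.9]
width: 45.1
finger_force: 2.7
```

The back wall is felt at 5 N. Withdrawing.

Request:
carry_out([
  [[0,0,0],[-0.5,-8,0],45],
  [[0,0,0],[-2,-25,0],45],
  [[0,0,0],[-2,-30,0],45],
  [[0,0,0],[-2,-30,0],45],
  [[0,0,0],[-2,-25,10],45],
  [[0,0,0],[0,-10,20],45],
  [[0,0,0],[0,0,25],45],
  [[0,0,0],[0,0,20],45],
])

```text
clock: 41.32
ee_pos: [506.6, 193.0, 98.6]
ee_rot: [-1.761, -1.648, -0.841]
ft_force: [-0.1, 0.0, 0.1]
width: 44.9
finger_force: 0.0
```

Request:
carry_out([
  [[0,0,0],[0,0,0],45],
  [[0,0,0],[0,0,0],45],
  [[0,0,0],[0,0,0],45],
  [[0,0,0],[0,0,0],45],
  [[0,0,0],[0,0,0],45],
  [[0,0,0],[0,0,0],45],
  [[0,0,0],[0,0,0],45],
  [[0,0,0],[0,0,0],45],
])

```text
clock: 41.98
ee_pos: [506.3, 193.8, 96.9]
ee_rot: [-1.76, -1.649, -0.84]
ft_force: [1.1, 0.1, -0.2]
width: 45.1
finger_force: 0.0
```

```bash
python3 st.py
python3 - <<'E'
from h import *
# numeric check: flap strip just inside the wide slot, side view now vs start (flap shut -> same grey); bystanders unchanged
a=cv2.imread("pics/side0.png").astype(int);b=manip.snapshot("side")[:,:,::-1].astype(int);D=cam("side")
u=np.array([.073,.997]);f=np.array([515,324.7]);n=np.array([.997,-.073])
for z in(28,32,36,39):
    v=[]
    for l in(-30,-15,0,15,30):
        q=proj(D,[*(f+n*l),z]);i=tuple(np.round(q[::-1]).astype(int));v.append((int(a[i].mean()),int(b[i].mean())))
    print("flap z",z,v)
print("bystander diff",np.abs(a-b)[140:290,270:350].mean())
E
```

```text
{'clock': np.float64(41.98), 'joint_pos': array([ 0.86,  0.46, -0.86,  2.06, -0.72,  0.9 ,  0.49]), 'ee_pos': array([506.31, 193.84,  96.95]), 'ft_force': array([ 1.14,  0.06, -0.25]), 'width': np.float64(45.09)} z [ 0.058  0.771 -0.634] y [ 0.998 -0.068  0.007]
along/lat wide -131.1041827292315 0.8939874325648359
flap z 28 [(60, 60), (65, 60), (65, 66), (65, 67), (63, 67)]
flap z 32 [(66, 59), (64, 64), (66, 66), (65, 71), (64, 46)]
flap z 36 [(62, 61), (63, 66), (56, 68), (64, 72), (53, 41)]
flap z 39 [(52, 60), (45, 66), (43, 71), (60, 70), (50, 45)]
bystander diff 12.120611111111112
```

```bash
python3 -c "
from rig import manip
print(manip.close_job())"
```

```text
the job is handed in; nothing more can be done
None
```

I handed the job in at about 42 s with the plate in the wide box and both pots in the narrow box, each pushed until the back wall was felt at about 5 N or less; the tool gave no verdict, the wide flap was checked only by pixel brightness, and the narrow flap was not checked after the last push.

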